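Clamp the peg tight and hang up the floor brush

TASK

The clamp that holds the slanted peg on the aluminium rail is loose: first turn its T-handle clockwise (seen from above) until firm, rising resistance shows that it is clamped. Then hang the wooden-backed floor brush on the peg by the hole in its handle end, slid fully home against the collar, let go, and leave everything else in the cupboard where it stands.

Things in the scene. Friction and masses are not known exactly. Their poses are not given: they have to be found in the camera images.
- rack: Fixed aluminium stand: a rail 30 x 200 x 40 mm (x, y, z; top 185 mm up) on two posts at y = +-90 mm with feet 110 mm long in x. A dark steel clamp 44 mm wide sits over its middle (top arm 220 mm up), the T-handle above it, the slanted peg in front. Origin: on the table under the rail's middle; the peg side faces -x. It never moves.
- peg: Fixed round steel peg, 14 mm thick, round tip, slanting up and out, 35 degrees from vertical. Origin: centre of the upper face of its collar (32 mm wide, 6 mm thick), 200 mm up, 62 mm before the rail's middle. z runs along the peg to its tip at 75 mm; x points up the slope towards the rail, y level. A brush turned like this frame lies square to the peg, hole end uppermost.
- tee (a joint): Turn of the T-handle (rad), growing clockwise from above. Loose at first: it turns 0.5 to 1.15 rad, differing from start to start, against a drag growing slowly from 0.14 to 0.21 N m; then the clamp bites and resistance climbs steeply within a few hundredths of a rad. 0.4 to 0.8 N m is a good firm stop; more gains nothing. It stays where it is left.
- tee_grip (a point): Centre of the T-handle's cross bar, on the vertical screw axis, 262 mm up. Bar: round, 12 mm thick, 80 mm long, 16 mm balls at its ends; the screw's stem below its middle is 12 mm thick, down to the clamp's top arm 42 mm below. Axes turn with the handle: x along the bar, z up. Grip it from above at the middle, a finger on either side of the bar.
- brush: Loose floor brush, 183 mm long, 0.15 to 0.31 kg, lying on its bristles. Wooden back 120 x 50 x 18 mm (x -85 to 35, z 28 to 46 mm), bristles below (40 mm wide), a neck 30 mm wide, a square end 44 x 44 x 18 mm (x 54 to 98) with the hanging hole. Origin: underside of the bristles, mid width; x to the hole end, z up. Centre of mass about x = -10 mm.
- brush_eye (a point): Centre of the brush's hanging hole (20 mm in diameter, through the 18 mm thick wood along the brush's z), at mid thickness: x = 76, z = 37 mm in the brush's frame. Home on the peg this point lies 9 mm above the collar's face. Let go, the brush sags a little on the peg.
- bottle: Capped purple plastic bottle, 68 mm in diameter, 200 mm high, at the back or at the right. Bystander. Origin: centre of its underside.
- pail: Small galvanised steel pail, 160 mm across the rim, 145 mm high, at the back right. Bystander. Origin: centre of its underside.
- strainer: Hard silicone sink strainer, 110 mm in diameter, 42 mm high, at the back. Bystander. Origin: centre of its underside.
- tin: Round steel tin, 72 mm in diameter, 55 mm high, near the robot. Bystander. Origin: centre of its underside.
- dishbrush: White long-handled dish brush without a hanging hole, lying at the right. Bystander. Origin: its underside, handle to -x.
- tub: White plastic screw-lid tub, 90 mm in diameter, 90 mm high, at the right or at the back. Bystander. Origin: centre of its underside.

How it is judged (in metres and radians):
On the way, in this order (a step that is already met when the one before it is completed fails the run):
1. the T-handle is turned until the clamp has bitten (value of joint tee above 1.42 rad), for 0.2 s.
2. the brush's hole is home on the peg (z of brush_eye in the frame of peg between 0 and 0.024 m and x of brush_eye in the frame of peg between -0.012 and 0.012 m and y of brush_eye in the frame of peg between -0.012 and 0.012 m), for 0.2 s.
At the end, for the whole second after the job is handed in: The T-handle stands clamped (within 0.08 rad of the firm stop), and the brush hangs at rest with its hole on the peg: the hole's centre within 24 mm of the collar's face along the peg and within 12 mm of the peg's axis in x and y (all of step 2 and value of joint tee above 1.42 rad and linear speed of brush below 0.03 m/s); the robot touches nothing.
It fails at once if a bystander was moved by more than 30 mm (distance of any of bottle, pail, strainer, tin, dishbrush, tub from where it was at the start of the episode above 0.03 m).
It also fails if it takes over 64 s, if anything falls off the work surface, if the arm or the gripper's body presses on something with over 40 N, if the wrist force passes 120 N, or if a joint passes its speed limit or range.

ROBOT

A 6-joint arm with a two-finger parallel gripper is mounted at the origin on the work surface. World frame = base frame: x ahead of the robot, y to its left, z up, the work surface at z = 0. Lengths are in mm, angles in rad, forces in N, time in s.
With the tool pointing down it reaches from about 350 to 775 mm from the base axis. Payload 7.3 kg.
Tool frame: the origin (TCP) lies on the mounting face of the last link; the fingertips stand 178 mm ahead of it and the grasp point (between the pads) lies 159 mm ahead of it; z points along the fingers, y is the line along which they close (so a half turn about z gives the same grasp; the last joint's range is limited). The gripper opens to 92 mm and grips with 3 to 60 N. Pads are 19 mm wide; open, the fingers measure 130 mm over their backs; the gripper's body (75 mm by 190 mm) begins 47 mm behind the grasp point.
Start: joints at [-1.402, 0.342, 1.524, -0, 1.275, -0.146], TCP at [162.574, -499.197, 404.741] pointing down, gripper open.
Joint ranges: [-2.53, 2.53], [-0.77, 2.02], [0.04, 2.7], [-1, 4.14], [0.28, 2.66], [-3.11, 3.11]. Speed limits (rad/s): [2.57, 2.57, 3.14, 3.14, 3.14, 3.14].

INTERFACE

Orientations are given as [roll, pitch, yaw] about the fixed x, y, z axes, in that order (R = Rz(yaw) Ry(pitch) Rx(roll)).
In Python, from plant import bot, vision gives the robot as it stands (bot), with the cameras (vision).
- The arm moves only by the shell command python3 shift.py 'ROWS'. ROWS is one flat JSON list of numbers that holds 1 to 5 rows one after another, with no inner brackets; each row has 5 numbers: the finger opening in mm, then dx, dy, dz in mm, then a turn about the tool's z in rad; each row is the pose to reach, as a shift and turn from the pose commanded when the command began, along the tool's axes at that moment; what a row does not reach only later rows make up. A row lasts 1/8 s, in which the tool goes at most 62.5 mm and 0.188 rad, less where a joint would pass 70% of its speed; a pose out of reach is approached as far as the arm can. The fingers move at their own pace and stop on an object; the grip force is fixed at half the most. Time passes only in rows, so rows that do not move let the fingers close. It prints the time, the measured TCP pose, the force, the opening and the grip force at its end. Input that does not fit is refused with a message, and nothing moves.
- bot.get_obs(): the state, without advancing time (a new reading comes with each control period).
- vision.capture(name): name is "side" or "top" or "wrist"; returns a dict with "color" (400x640x3 uint8, red, green, blue), "K" (3x3 intrinsics, pixels), "R" (3x3) and "t" (3): a world point X has camera coordinates R X + t. Camera axes: x right, y down, z forward; pixel columns grow to the right and rows downward; lengths in mm; the calibration is good to about 2 mm. A picture is of the moment at which its call begins. There is no depth.
- bot.close_job(): hands the job in; it is judged then, once.
The state is a dict: "time": time; "joint_positions": joint angles; "dq": joint speeds; "tau": joint torques, N m; "tool_pos": TCP position; "tcp_rot": TCP orientation; "contact_force": force on the tool from outside, world axes, zero at the start; "moment": the same for the moment, N m; "grip_width": finger opening in mm; "finger_force": force on a finger pad.
Only numpy, scipy, OpenCV 4.12 (cv2) and the standard library are available. Lean on these libraries where they do the work, as an engineer would, in place of code of your own. Each camera call takes 0.05 s, during which the arm holds its last target. There are 200 camera calls.

## Working session

There is one attempt and no reset: what is moved stays moved. The work goes in short steps, Python scripts to look and compute and a shell command to move; the robot and the scene stay as the last step left them, time stands still between calls to the robot, and variables do not carry over. Pictures are saved under pics/ and viewed, at most 10 in all, crops included, and the job is handed in when it is done.

```bash
ls; mkdir -p pics
cat > h.py <<'E'
import numpy as np, cv2
from scipy.spatial.transform import Rotation as Ro
from scipy.optimize import least_squares
E
python3 - <<'E'
from plant import bot, vision
import cv2,pickle
o=bot.get_obs(); print(o)
d={}
for n in("side","top","wrist"):
    c=vision.capture(n); d[n]=c; cv2.imwrite(f"pics/{n}0.png",c["color"][:,:,::-1])
    print(n,c["K"].tolist(),(-c["R"].T@c["t"]).tolist(), c["R"].tolist())
pickle.dump(d,open("c0.pkl","wb"))
E
```

```text
pics
plant.py
shift.py
{'time': 0.0, 'joint_positions': array([-1.40199891e+00,  3.42715682e-01,  1.52503260e+00,  8.65883699e-07,
        1.27533387e+00, -1.46014518e-01]), 'dq': array([-0.00072624,  0.00228101, -0.00014956, -0.00017635,  0.00012447,
        0.00024141]), 'tau': array([-1.21436555e-03, -4.31245637e+01, -2.44223785e+01,  7.15371617e-02,
        5.58959472e-02, -1.60667018e-04]), 'tool_pos': array([ 162.55135425, -499.06241069,  404.04295479]), 'tcp_rot': array([-3.14011912e+00, -2.17535729e-04,  3.14811524e-01]), 'contact_force': array([-0.40213603, -1.39374789, -0.255655  ]), 'moment': array([-0.03905088, -0.02476652,  0.02005226]), 'finger_force': 0.0, 'grip_width': 91.71554005141249}
side [[370.2212221475959, 0.0, 323.09579968863954], [0.0, 370.2212221475959, 194.00047050781367], [0.0, 0.0, 1.0]] [125.0910099187668, 564.274983099939, 873.4257333217982] [[-0.8332715570434054, -0.5527298482861215, 0.012174852609379505], [-0.3742631623616956, 0.5477409637540012, -0.7482692843655024], [0.40692210252268446, -0.6280681105098707, -0.663283386675016]]
top [[390.8834467926939, 0.0, 316.1869895051789], [0.0, 390.8834467926939, 199.64120715967005], [0.0, 0.0, 1.0]] [440.92867282562304, -107.71365467215689, 1108.689061728935] [[0.027291966028676656, -0.9996222177512492, 0.0032512102921287652], [-0.9931678225691265, -0.027484611799461673, -0.11341195848557087], [0.1134584717136165, -0.00013376212831400693, -0.9935427304872716]]
wrist [[342.00717968240224, 0.0, 316.9253691232043], [0.0, 342.00717968240224, 197.9652348919606], [0.0, 0.0, 1.0]] [230.90782762380715, -477.00574064331204, 384.04231258303236] [[0.3089699251271053, -0.9510712048033473, -0.0010718026230256306], [-0.9161847568502347, -0.2979385829117367, 0.26802628999377004], [-0.2552314178980112, -0.08183009352590272, -0.9634110021747289]]
```

View pics/side0.png

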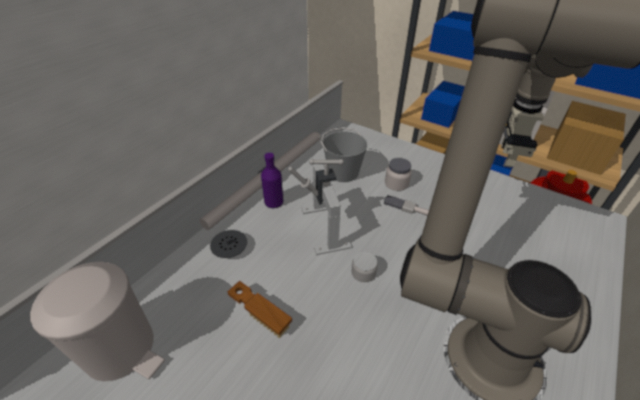

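View pics/top0.png

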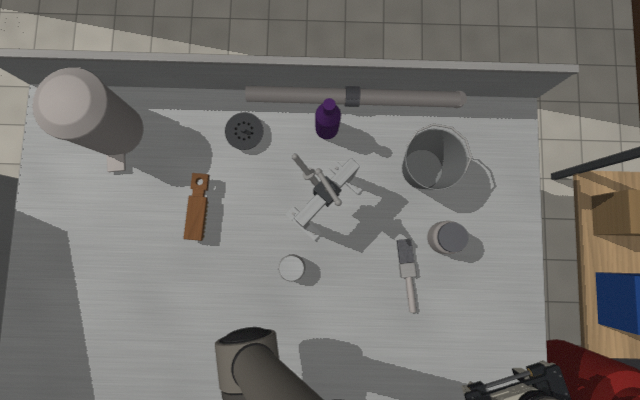

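Side view: brush around (260,308), hole end at (238,292); rack near (320,200). Top view: brush from (200,175) to (195,240), rack centre about (327,192). Enlarging.

Run:
```python
import cv2,numpy as np
t=cv2.imread("pics/top0.png");s=cv2.imread("pics/side0.png")
a=cv2.resize(t[140:240,275:375],None,fx=4,fy=4,interpolation=cv2.INTER_CUBIC)
b=cv2.resize(s[140:265,290:390],(400,500),interpolation=cv2.INTER_CUBIC)
a=cv2.copyMakeBorder(a,0,100,0,0,cv2.BORDER_CONSTANT)
cv2.imwrite("pics/crop1.png",np.hstack([a,b]))
a=cv2.resize(t[165:250,165:235],(420,510),interpolation=cv2.INTER_CUBIC)
b=cv2.resize(s[275:345,220:300],None,fx=4.5,fy=4.5,interpolation=cv2.INTER_CUBIC)
b=cv2.copyMakeBorder(b,0,510-b.shape[0],0,0,cv2.BORDER_CONSTANT)
cv2.imwrite("pics/crop2.png",np.hstack([a,b]))
```

```text
(no output)
```

View pics/crop1.png

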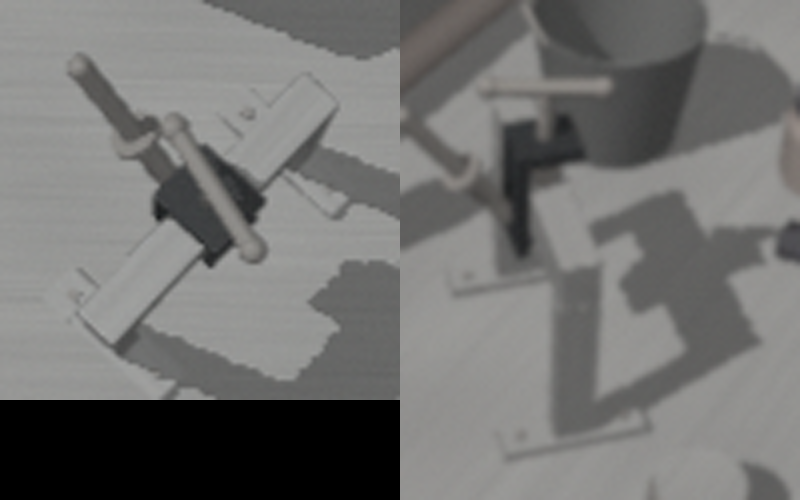

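View pics/crop2.png

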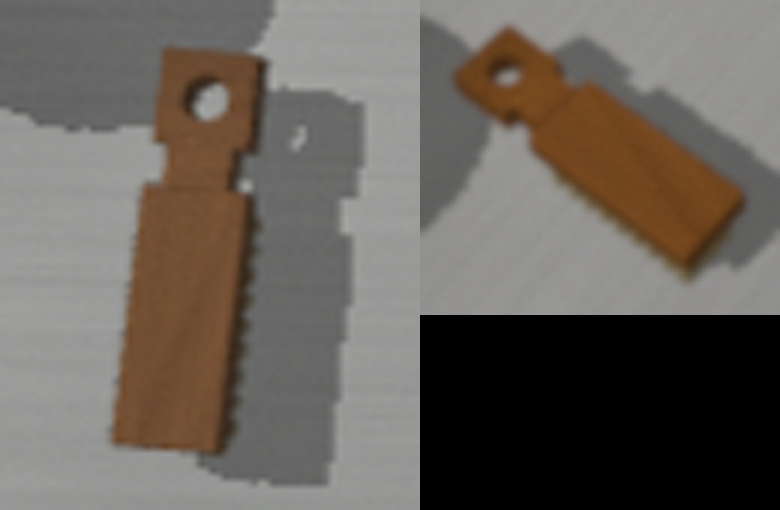

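Rack crop: T-handle balls at (177,124), (254,250), peg tip (78,66), rail corners (307,74), (338,105), (80,315), (118,350). Brush crop: back corners (145,184), (251,193), (218,452), (113,443), and hole (208,98); in the side view the hole is at (507,70). Fitting poses.

```bash
cat >> h.py <<'E'
import pickle
def ray(c,uv):
    d=c["R"].T@np.linalg.inv(c["K"])@np.r_[uv,1.]
    return -c["R"].T@c["t"], d
def atz(c,uv,z):
    o,d=ray(c,uv); return o+d*(z-o[2])/d[2]
def proj(c,X):
    p=(c["R"]@np.atleast_2d(X).T).T+c["t"]; p=p@c["K"].T; return p[:,:2]/p[:,2:]
def px(u,off,s): return (np.array(u)+.5)/s-.5+np.array(off)
def fit(obs,x0):  # obs: (cam, local pts, uv); pose x,y,yaw on table
    def f(x):
        M=Ro.from_euler('z',x[2]).as_matrix()
        return np.concatenate([(proj(c,P@M.T+[x[0],x[1],0])-uv).ravel() for c,P,uv in obs])
    r=least_squares(f,x0,loss='soft_l1'); return r.x, f(r.x).reshape(-1,2)
E
python3 - <<'E'
from h import *
np.set_printoptions(precision=2,suppress=True)
d=pickle.load(open("c0.pkl","rb"));T,S=d["top"],d["side"]
# rack
P=np.array([[15,-100,185],[-15,-100,185],[15,100,185],[-15,100,185.]])
uv=px([[338,105],[307,74],[118,350],[80,315]],(275,140),4)
for u,p in zip(uv,P):print(p,atz(T,u,185))
a,b=[atz(T,px(u,(275,140),4),262) for u in([177,124],[254,250])]
print("tee top",a,b,(a+b)/2,np.linalg.norm(a-b),np.arctan2(*(b-a)[1::-1]))
a,b=[atz(S,px(u,(290,140),4),262) for u in([86,87],[206,85])]
print("tee side",a,b,(a+b)/2,np.linalg.norm(a-b),np.arctan2(*(b-a)[1::-1]))
m=np.array([0,0,262.]);
tip=np.array([-62-68*np.sin(np.radians(35)),0,200+68*np.cos(np.radians(35))])
obs=[(T,P,uv),(T,np.array([tip]),px([[78,66]],(275,140),4))]
x,r=fit(obs,[500,-120,-.7]);print("rack",x,r)
m=(proj(T,[[*x[:2],262]]))
print("tee at rack pix", (m-[275,140]+.5)*4-.5)
m=(proj(S,[[*x[:2],262]]));print((m-[290,140]+.5)*4-.5)
B=np.array([[35,25,46],[35,-25,46],[-85,-25,46],[-85,25,46],[98,22,46],[98,-22,46],[54,-22,46],[54,22,46],[76,0,46.]])
uT=px([[145,184],[251,193],[218,452],[113,443],[164,48],[260,58],[247,150],[157,138],[208,98]],(165,165),6)
BS=np.array([[76,0,46],[98,-22,46],[98,22,46.],[35,-25,46],[-85,-25,46],[-85,25,46]])
uS=px([[87,70],[88,25],[36,72],[168,83],[322,197],[268,265]],(220,275),4.5)
for o in ([(T,B,uT)],[(S,BS,uS)],[(T,B,uT),(S,BS,uS)]):
    x,r=fit(o,[500,200,0]);print("brush",x,abs(r).mean(),'\n',r)
E
```

```text
[  15. -100.  185.] [ 630.9  -208.75  185.  ]
[ -15. -100.  185.] [ 649.35 -189.8   185.  ]
[ 15. 100. 185.] [480.38 -81.17 185.  ]
[-15. 100. 185.] [500.42 -58.08 185.  ]
tee top [ 601.97 -111.98  262.  ] [ 533.49 -155.76  262.  ] [ 567.73 -133.87  262.  ] 81.27648260588437 -2.5727874550920635
tee side [ 602.63 -109.27  262.  ] [ 535.45 -158.26  262.  ] [ 569.04 -133.76  262.  ] 83.14333717066972 -2.5115594004629673
rack [ 583.62 -113.96    0.85] [[-16.29 -15.79]
 [  0.64   0.28]
 [-18.32 -16.63]
 [  0.39   0.74]
 [ 59.17  54.3 ]]
tee at rack pix [[179.72 157.06]]
[[112.59  93.  ]]
brush [529.26 219.39  -0.06] 0.31743728787416914 
 [[-0.42 -0.34]
 [ 0.08 -0.3 ]
 [ 0.41  0.47]
 [-0.49  0.39]
 [ 0.28 -0.19]
 [ 0.17 -0.51]
 [ 0.47 -0.08]
 [-0.49  0.57]
 [-0.06  0.01]]
brush [528.98 223.4   -0.07] 0.45613721278481734 
 [[ 0.12  0.02]
 [ 0.4   0.05]
 [-0.75  0.78]
 [ 0.24 -0.96]
 [ 0.91 -0.07]
 [-1.13  0.04]]
brush [529.26 221.09  -0.07] 0.5448169865306653 
 [[-0.91 -0.44]
 [-0.43 -0.22]
 [-0.54  0.51]
 [-1.41  0.25]
 [ 0.02 -0.25]
 [-0.12 -0.42]
 [ 0.03 -0.  ]
 [-0.91  0.49]
 [-0.41  0.02]
 [ 0.51 -0.54]
 [ 0.7  -0.47]
 [-0.34  0.29]
 [ 0.64 -1.63]
 [ 1.49 -1.05]
 [-0.39 -0.92]]
```

Run:
```python
from h import *
np.set_printoptions(precision=2,suppress=True)
d=pickle.load(open("c0.pkl","rb"));T,S=d["top"],d["side"]
P=np.array([[15,100,185],[-15,100,185],[15,-100,185],[-15,-100,185.]])
uv=px([[338,105],[307,74],[118,350],[80,315]],(275,140),4)
tip=np.array([-62-68*np.sin(np.radians(35)),0,200+68*np.cos(np.radians(35))])
oT=[(T,P,uv),(T,np.array([tip,[0,0,262]]),px([[78,66],[215.5,187]],(275,140),4))]
oS=[(S,np.array([[0,0,262.]]),px([[146,86]],(290,140),4))]
for o in(oT,oT+oS):
  x,r=fit(o,[570,-130,-2.44]);print("rack",x,'\n',r)
M=Ro.from_euler('z',x[2]).as_matrix();print("tip",M@tip+[x[0],x[1],0])
R0=Ro.from_euler('xyz',[-3.14012,0,.3148]).as_matrix()
print("to tee (tool axes), z to 262:",R0.T@(np.array([x[0],x[1],262+159])-[162.55,-499.06,404.04]))
```

```text
rack [ 566.22 -134.09   -2.29] 
 [[ 0.91 -0.4 ]
 [-0.62 -0.93]
 [-0.53 -0.21]
 [-0.35 -0.04]
 [ 0.72  0.89]
 [ 0.04  0.62]]
rack [ 566.54 -133.98   -2.28] 
 [[ 0.85 -0.56]
 [-0.69 -1.08]
 [-0.54 -0.32]
 [-0.37 -0.15]
 [ 0.65  0.78]
 [-0.01  0.47]
 [ 0.83  0.27]]
tip [632.64 -57.62 255.7 ]
to tee (tool axes), z to 262: [ 497.17 -222.08  -16.63]
```

```bash
python3 shift.py '[92,0,0,-60,0,92,45,-20,-95,-0.1,92,100,-45,-95,-0.285,92,155,-70,-95,-0.285,92,210,-95,-95,-0.285]'
python3 - <<'E'
from h import *; from plant import bot, vision
o=bot.get_obs();R=Ro.from_euler('xyz',o["tcp_rot"]).as_matrix();print(o["tool_pos"],o["tcp_rot"],R.T@(np.array([567.2,-134,501])-o["tool_pos"]))
E
```

```text
time: 0.78
tool_pos: [333.9, -342.3, 499.7]
tcp_rot: [3.142, -0.0, 0.599]
contact_force: [-0.4, -1.0, -0.8]
grip_width: 91.8
finger_force: 0.0
[ 333.86999233 -342.34843311  499.6568114 ] [ 3.14152422e+00 -3.42809286e-05  5.99298056e-01] [310.18968469 -40.42700391  -1.33532158]
```

```bash
python3 shift.py '[92,62,-8,0,0,92,123,-16,0,0,92,185,-24,0,0,92,247,-32,0,0,92,309,-40,0,0]'
python3 shift.py '[92,0,0,0,0,92,0,0,0,0]'
python3 - <<'E'
from h import *; from plant import bot, vision
o=bot.get_obs();R=Ro.from_euler('xyz',o["tcp_rot"]).as_matrix();print(o["tool_pos"],o["tcp_rot"],R.T@(np.array([567.2,-134,501])-o["tool_pos"]))
c=vision.capture("wrist");t=vision.capture("top");pickle.dump(dict(w=c,t=t),open("c1.pkl","wb"))
a=c["color"][:,:,::-1]; cv2.imwrite("pics/w1.png",a)
print(proj(c,[[567.2,-134,262],[632.6,-57.6,255.7]]))
E
```

```text
time: 1.4
tool_pos: [566.6, -134.8, 499.5]
tcp_rot: [-3.142, 0.0, 0.6]
contact_force: [0.1, 0.0, -0.4]
grip_width: 91.9
finger_force: 0.0
time: 1.65
tool_pos: [565.2, -136.5, 499.2]
tcp_rot: [-3.141, 0.001, 0.6]
contact_force: [-1.0, 1.1, -0.6]
grip_width: 92.0
finger_force: 0.0
[ 565.19432901 -136.46789081  499.15732044] [-3.14090427e+00  1.24187453e-03  6.00394901e-01] [ 3.04689384 -0.90441795 -1.8458427 ]
[[315.65222469 209.54130928]
 [272.39531446  53.64023435]]
```

View pics/w1.png

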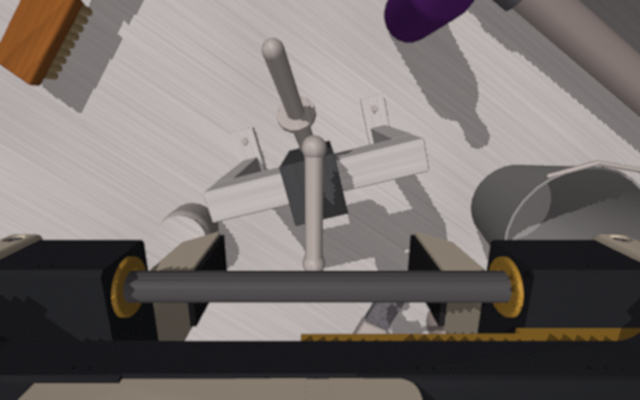

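The wrist view shows the bar from (314,147) to (313,265), aligned with the tool's x between the fingers, and the peg tip at (273,48), both within about 2 mm of prediction.

Run:
```python
from h import *; from plant import bot, vision
np.set_printoptions(precision=2,suppress=True)
c=pickle.load(open("c1.pkl","rb"))["w"]
a,b=atz(c,(314,147),262),atz(c,(313,264.5),262);print(a,b,(a+b)/2,np.linalg.norm(a-b),np.arctan2(*(a-b)[1::-1]))
print("tip",atz(c,(273,48),255.7))
m=(a+b)/2
o=bot.get_obs();R=Ro.from_euler('xyz',o["tcp_rot"]).as_matrix();print(R.T@(m+[0,0,159]-o["tool_pos"]),o["moment"])
```

```text
[ 600.87 -109.77  262.  ] [ 532.99 -155.1   262.  ] [ 566.93 -132.43  262.  ] 81.61749713487112 0.5888658044690792
tip [635.48 -56.21 255.7 ]
[ 4.78 -2.78 78.81] [ 0.02 -0.06  0.  ]
```

```bash
python3 shift.py '[92,3,-2,40,0,92,3,-2,78,0,92,3,-2,78,0]'
python3 shift.py '[0,0,0,0,0,0,0,0,0,0,0,0,0,0,0,0,0,0,0,0,0,0,0,0,0]'
python3 -c "
from plant import bot, vision;o=bot.get_obs();print(o['moment'],o['tau'][5])"
```

```text
time: 2.12
tool_pos: [565.5, -134.1, 419.6]
tcp_rot: [-3.137, 0.004, 0.598]
contact_force: [0.4, -0.6, -0.4]
grip_width: 91.6
finger_force: 0.0
time: 2.75
tool_pos: [566.7, -133.0, 421.9]
tcp_rot: [3.141, -0.0, 0.6]
contact_force: [-0.5, 0.2, 0.6]
grip_width: 46.2
finger_force: 0.0
[-0.02006154 -0.00862115 -0.01815322] -2.1823621523253678e-05
```

```bash
python3 shift.py '[0,0,0,0,0,0,0,0,0,0,0,0,0,0,0,0,0,0,0,0,0,0,0,0,0]'
python3 shift.py '[0,0,0,0,0.05,0,0,0,0,0.1,0,0,0,0,0.1]'
python3 -c "
from plant import bot, vision;o=bot.get_obs();print(o['moment'],o['tau'][5])"
```

```text
time: 3.38
tool_pos: [566.5, -132.8, 421.7]
tcp_rot: [-3.141, 0.0, 0.6]
contact_force: [-1.4, 1.7, 1.1]
grip_width: 11.2
finger_force: 30.0
time: 3.75
tool_pos: [566.5, -132.7, 421.6]
tcp_rot: [-3.141, 0.0, 0.501]
contact_force: [-2.3, 2.9, 0.4]
grip_width: 11.4
finger_force: 30.0
[0.50836187 0.34556111 0.14656391] 0.3831888735294342
```

```bash
cat > m.py <<'E'
from plant import bot, vision
o=bot.get_obs();print("M",o["moment"].round(3),"yaw",o["tcp_rot"][2].round(3),"F",o["contact_force"].round(1),"w",o["grip_width"].round(1),"tau6",o["tau"][5].round(2))
E
python3 shift.py '[0,0,0,0,0.1,0,0,0,0,0.2,0,0,0,0,0.3,0,0,0,0,0.3]' >/dev/null; python3 m.py
python3 shift.py '[0,0,0,0,0.05,0,0,0,0,0.1,0,0,0,0,0.1]'>/dev/null; python3 m.py
```

```text
Traceback (most recent call last):
  File "m.py", line 2, in <module>
    o=bot.get_obs();print("M",o["moment"].round(3),"yaw",o["tcp_rot"][2].round(3),"F",o["contact_force"].round(1),"w",o["grip_width"].round(1),"tau6",o["tau"][5].round(2))
                                                                                                                      ^^^^^^^^^^^^^^^^^^^^^
AttributeError: 'float' object has no attribute 'round'
Traceback (most recent call last):
  File "m.py", line 2, in <module>
    o=bot.get_obs();print("M",o["moment"].round(3),"yaw",o["tcp_rot"][2].round(3),"F",o["contact_force"].round(1),"w",o["grip_width"].round(1),"tau6",o["tau"][5].round(2))
                                                                                                                      ^^^^^^^^^^^^^^^^^^^^^
AttributeError: 'float' object has no attribute 'round'
```

```bash
sed -i 's/o\["grip_width"\].round(1)/o["grip_width"]/' m.py; python3 m.py
python3 shift.py '[0,0,0,0,0.05,0,0,0,0,0.05]'>/dev/null; python3 m.py
python3 shift.py '[0,0,0,0,0.05,0,0,0,0,0.05]'>/dev/null; python3 m.py
```

```text
M [0.853 0.538 0.085] yaw 0.101 F [-3.5  5.4  2.8] w 11.564703730591571 tau6 0.35
M [0.83  0.513 0.391] yaw 0.052 F [-3.5  4.6  2.1] w 11.063742222645905 tau6 0.59
M [0.909 0.501 0.547] yaw 0.002 F [-2.5  5.5  2.1] w 11.01989306315316 tau6 0.74
```

```bash
python3 shift.py '[0,0,0,0,0,0,0,0,0,0]'>/dev/null; python3 m.py
python3 shift.py '[0,0,0,0,0.03,0,0,0,0,0.03]'>/dev/null; python3 m.py;python3 m.py
python3 shift.py '[0,0,0,0,0.03,0,0,0,0,0.03]'>/dev/null; python3 m.py
```

```text
M [0.959 0.495 0.533] yaw 0.002 F [-3.4  4.9  1.2] w 11.201906927639383 tau6 0.53
M [0.919 0.461 0.641] yaw -0.028 F [-3.4  5.7  2.2] w 11.8585233946774 tau6 0.79
M [0.919 0.461 0.641] yaw -0.028 F [-3.4  5.7  2.2] w 11.8585233946774 tau6 0.79
M [0.9   0.345 0.665] yaw -0.057 F [-1.9  5.5  1. ] w 12.00381291857032 tau6 0.8
```

```bash
python3 shift.py '[0,0,0,0,0,0,0,0,0,0,92,0,0,0,0,92,0,0,0,0,92,0,0,0,0]'; python3 m.py
python3 shift.py '[92,0,0,0,0,92,0,0,0,0,92,0,0,-30,0,92,0,0,-85,0,92,0,0,-85,0]'
python3 - <<'E'
from h import *; from plant import bot, vision
c=vision.capture("wrist");t=vision.capture("top");pickle.dump(dict(w=c,t=t),open("c2.pkl","wb"))
a=cv2.resize(c["color"][130:280,230:400,::-1],None,fx=3,fy=3,interpolation=cv2.INTER_CUBIC)
b=cv2.resize(t["color"][160:220,290:350,::-1],(450,450),interpolation=cv2.INTER_CUBIC);a=cv2.resize(a,(340,450)) 
cv2.imwrite("pics/w2.png",np.hstack([a,b]))
E
```

```text
time: 6.5
tool_pos: [566.7, -133.4, 421.7]
tcp_rot: [3.141, -0.001, -0.06]
contact_force: [-0.0, 0.1, -0.1]
grip_width: 37.7
finger_force: 0.0
M [ 0.043  0.03  -0.028] yaw -0.06 F [-0.   0.1 -0.1] w 37.73029524958647 tau6 -0.01
time: 7.12
tool_pos: [566.6, -133.1, 511.5]
tcp_rot: [3.139, -0.009, -0.06]
contact_force: [-0.3, -0.2, -0.9]
grip_width: 87.2
finger_force: 0.0
```

View pics/w2.png

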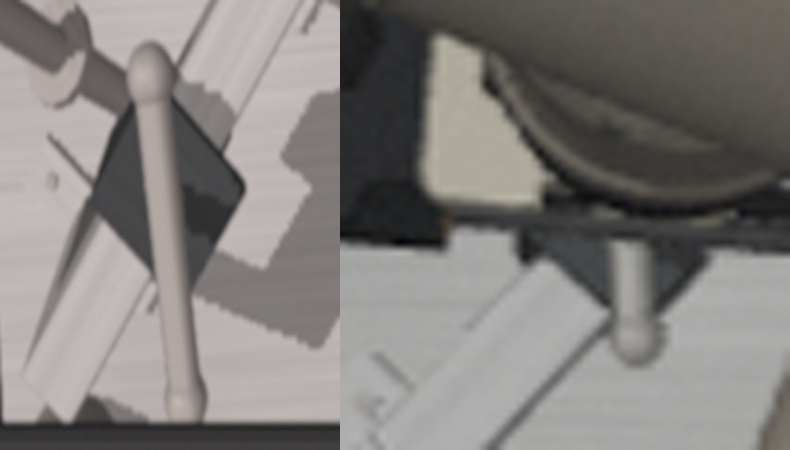

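The crop shows the bar with balls at (150,72) and (185,402), a little off the tool's x axis, so the grip slipped at the firm stop.

Run:
```python
from h import *
c=pickle.load(open("c2.pkl","rb"))["w"]
a,b=[atz(c,((u+.5)/2-.5+230,(v+.5)/3-.5+130),262) for u,v in((150,72),(185,402))]
print(a,b,np.linalg.norm(a-b),np.arctan2(*(a-b)[1::-1]))
```

```text
[ 608.19721869 -128.4428493   262.        ] [ 526.74423751 -135.61310995  262.        ] 81.76796916277301 0.08780311006104348
```

```bash
python3 shift.py '[92,-16,-58,0,-0.18,92,-32,-116,0,-0.36,92,-48,-174,0,-0.54,92,-64,-232,0,-0.72,92,-80,-290,0,-0.9]' >/dev/null
python3 shift.py '[92,0,0,0,-0.18,92,0,0,0,-0.36,92,0,0,0,-0.54,92,0,0,0,-0.72,92,0,0,0,-0.9]' >/dev/null
python3 shift.py '[92,0,0,0,-0.18,92,0,0,0,-0.36,92,0,0,0,-0.54,92,0,0,0,-0.72,92,0,0,0,-0.9]'
python3 - <<'E'
from h import *; from plant import bot, vision
o=bot.get_obs();R=Ro.from_euler('xyz',o["tcp_rot"]).as_matrix();print(o["tcp_rot"],R.T@(np.array([489.4,223.7,196])-o["tool_pos"]))
E
```

```text
time: 9.1
tool_pos: [504.2, 161.2, 505.0]
tcp_rot: [-3.14, -0.002, 2.646]
contact_force: [0.3, 0.3, -0.0]
grip_width: 91.7
finger_force: 0.0
[-3.13954033e+00 -2.40466660e-03  2.64569783e+00] [ 42.04666319  48.58834121 308.97356868]
```

```bash
python3 shift.py '[92,14,16,45,-0.15,92,28,32,90,-0.3,92,42,48,135,-0.43,92,42,48,150,-0.43,92,42,48,150,-0.43]'
python3 - <<'E'
from h import *; from plant import bot, vision
np.set_printoptions(precision=2,suppress=True)
c=vision.capture("wrist");t=vision.capture("top");s=vision.capture("side");pickle.dump(dict(w=c,t=t,s=s),open("c3.pkl","wb"))
a=c["color"][:,:,::-1]; cv2.imwrite("pics/w3.png",a)
x=[529.3,221,-.068]
B=np.array([[35,25,46],[35,-25,46],[-85,-25,46],[-85,25,46],[76,0,46.]])
M=Ro.from_euler('z',x[2]).as_matrix();print(proj(c,B@M.T+[x[0],x[1],0]))
o=bot.get_obs();R=Ro.from_euler('xyz',o["tcp_rot"]).as_matrix();print(o["tcp_rot"],R.T@(np.array([489.4,223.7,196])-o["tool_pos"]))
E
```

```text
time: 9.72
tool_pos: [490.5, 223.1, 355.7]
tcp_rot: [-3.14, -0.002, 3.068]
contact_force: [-0.8, -0.3, 0.6]
grip_width: 91.8
finger_force: 0.0
[[345.8  266.44]
 [292.09 266.72]
 [288.41 136.34]
 [348.12 135.96]
 [319.14 305.32]]
[3.14 0.   3.07] [  2.21   0.46 162.21]
```

View pics/w3.png

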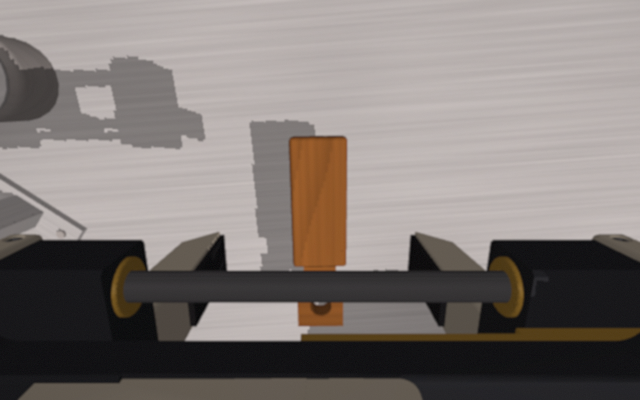

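The brush is centred between the fingers, its corners at (289,137), (347,137), (293,266) and (345,266), matching the prediction to about 1 px.

```bash
python3 shift.py '[92,2,0,55,0,92,2,0,110,0,92,2,0,160,0,92,2,0,160,0,0,2,0,160,0]' >/dev/null
python3 shift.py '[0,0,0,0,0,0,0,0,0,0,0,0,0,0,0,0,0,0,0,0,0,0,0,0,0]'; python3 m.py
python3 shift.py '[0,0,0,-55,0,0,0,0,-110,0,0,0,0,-165,0,0,0,0,-220,0,0,0,0,-220,0]';python3 m.py
python3 - <<'E'
from h import *; from plant import bot, vision
s=vision.capture("side");t=vision.capture("top")
pickle.dump(dict(s=s,t=t),open("c4.pkl","wb"))
o=bot.get_obs()
g=o["tool_pos"]-[0,0,159]; p=proj(s,[g])[0].astype(int);q=proj(t,[g])[0].astype(int);print(p,q,g)
f=lambda i,p:cv2.resize(i["color"][max(0,p[1]-50):p[1]+50,p[0]-50:p[0]+50,::-1],(400,400),interpolation=cv2.INTER_CUBIC)
cv2.imwrite("pics/w4.png",np.hstack([f(s,p),f(t,q)]))
E
```

```text
time: 11.12
tool_pos: [488.6, 223.7, 197.2]
tcp_rot: [3.141, 0.001, 3.07]
contact_force: [-1.3, 0.0, 5.1]
grip_width: 49.8
finger_force: 30.0
M [0.159 0.035 0.085] yaw 3.07 F [-1.3  0.   5.1] w 49.78240576872398 tau6 0.07
time: 11.75
tool_pos: [488.9, 223.8, 420.7]
tcp_rot: [3.139, 0.008, 3.07]
contact_force: [0.2, -0.8, -3.9]
grip_width: 50.0
finger_force: 30.0
M [ 0.16  -0.044  0.038] yaw 3.07 F [ 0.2 -0.8 -3.9] w 49.96948142379357 tau6 0.0
[264 260] [163 218] [488.13689259 223.53087973 256.81170089]
```

View pics/w4.png

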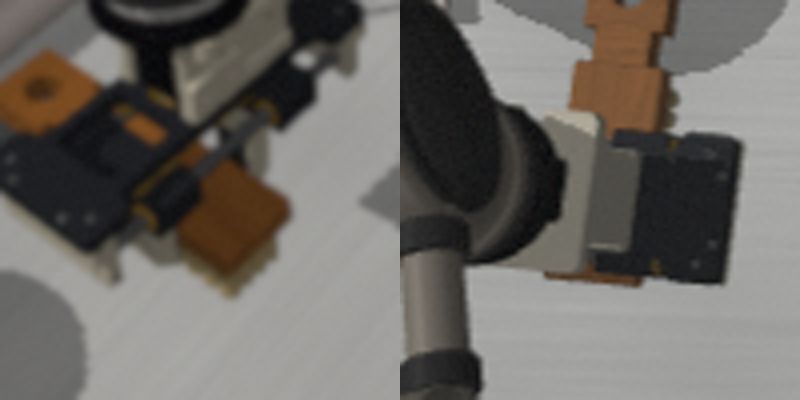

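Run:
```python
from h import *
np.set_printoptions(precision=1,suppress=True)
s=pickle.load(open("c4.pkl","rb"))["s"]
g=np.array([488.5,223.6,257.]); piv=np.array([-40.8,0,38.])
B=np.array([[76,0,46.],[-85,-25,46],[-85,25,46],[98,-22,46]])
for p in(-.2,-.1,0,.1,.2):
    M=Ro.from_euler('z',-.07).as_matrix()@Ro.from_euler('y',p).as_matrix()
    print(p,((proj(s,(B-piv)@M.T+g)-[214,210])*4+1.5).ravel())
```

```text
-0.2 [ 47.5  65.  300.3 217.5 233.3 281.2  50.5  19.3]
-0.1 [ 47.8  77.3 299.6 211.9 232.4 275.6  51.   34.3]
0 [ 49.5  90.6 298.4 205.9 230.9 269.6  53.1  50.3]
0.1 [ 52.7 104.7 296.4 199.6 228.6 263.2  56.9  67.1]
0.2 [ 57.1 119.4 293.9 192.9 225.8 256.5  62.1  84.6]
```

In the enlarged side view the held brush has its hole at (42,88) and tail corners at (289,211) and (231,270). That is level to about 0.02 rad and seated as expected. Carrying it over.

```bash
python3 shift.py '[0,0,0,-40,0,0,-50,-38,-80,0.18,0,-96,-73,-80,0.36,0,-142,-108,-80,0.54,0,-188,-143,-80,0.72]' >/dev/null
python3 shift.py '[0,0,0,0,0.18,0,0,0,0,0.36,0,0,0,0,0.54,0,0,0,0,0.72,0,0,0,0,0.9]'
python3 - <<'E'
from h import *; from plant import bot, vision
o=bot.get_obs();R=Ro.from_euler('xyz',o["tcp_rot"]).as_matrix();print(o["tcp_rot"],R.T@(np.array([709.1,29.7,500])-o["tool_pos"]))
E
```

```text
time: 13.1
tool_pos: [666.3, 67.5, 493.0]
tcp_rot: [-3.136, 0.001, 1.444]
contact_force: [0.4, 0.9, -2.7]
grip_width: 49.8
finger_force: 30.0
[-3.13560320e+00  7.10408468e-04  1.44375355e+00] [-32.03597934  47.17586316  -7.27664186]
```

```bash
python3 shift.py '[0,-10,16,0,0.18,0,-21,31,0,0.36,0,-32,47,0,0.54,0,-32,47,0,0.592,0,-32,47,20,0.592]'>/dev/null
python3 shift.py '[0,0,0,0,0,0,0,0,0,0,0,0,0,0,0]'
python3 - <<'E'
from h import *; from plant import bot, vision
np.set_printoptions(precision=1,suppress=True)
s=vision.capture("side");t=vision.capture("top");w=vision.capture("wrist")
pickle.dump(dict(s=s,t=t,w=w),open("c5.pkl","wb"))
o=bot.get_obs();R=Ro.from_euler('xyz',o["tcp_rot"]).as_matrix();print(o["tcp_rot"],R.T@(np.array([709.1,29.7,452])-o["tool_pos"]))
g=o["tool_pos"]-[0,0,159]; yaw=o["tcp_rot"][2]+np.pi
E_=g+Ro.from_euler('z',yaw).as_matrix()@np.array([116.8,0,8])
print("eye top",E_,proj(s,[E_]),proj(t,[E_]),proj(s,[[633.3,-57.1,255.7]]),proj(t,[[633.3,-57.1,255.7]]))
p=proj(s,[E_])[0].astype(int);q=proj(t,[E_])[0].astype(int);print(p,q)
f=lambda i,p:cv2.resize(i["color"][max(0,p[1]-40):p[1]+40,p[0]-40:p[0]+40,::-1],(400,400),interpolation=cv2.INTER_CUBIC)
cv2.imwrite("pics/w5.png",np.hstack([f(s,p),f(t,q)]))
E
```

```text
time: 14.1
tool_pos: [708.6, 30.2, 477.1]
tcp_rot: [3.141, -0.0, 0.858]
contact_force: [-0.2, 0.2, -1.9]
grip_width: 50.1
finger_force: 30.0
[ 3.1 -0.   0.9] [ 0.1  0.7 25.2]
eye top [632.1 -58.2 326.2] [[290.3 147.2]] [[293.3 149.5]] [[290.9 168.9]] [[294.6 156.6]]
[290 147] [293 149]
```

View pics/w5.png

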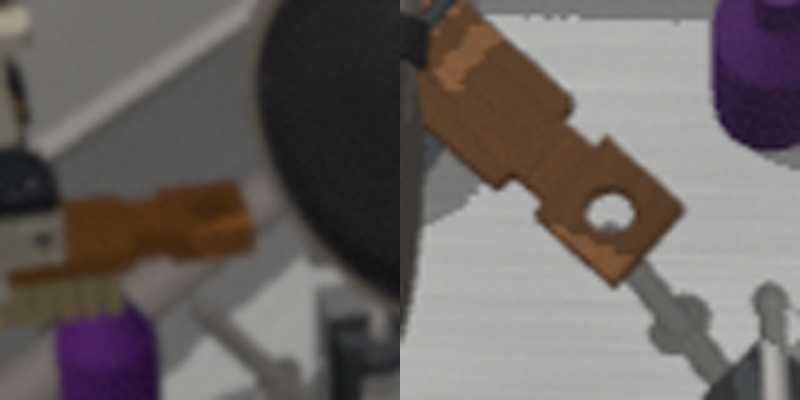

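Top view: hole at (608,212) in the crop, over the peg and a few mm towards the rail of prediction. Side view: peg tip at (205,312), as predicted. I'll shift 3 mm outwards and lower.

```bash
python3 shift.py '[0,3,0,15,0,0,3,0,30,0,0,3,0,45,0,0,3,0,45,0]'>/dev/null;python3 m.py
python3 shift.py '[0,0,0,5,0,0,0,0,10,0,0,0,0,10,0]';python3 m.py
python3 - <<'E'
from h import *; from plant import bot, vision
s=vision.capture("side");t=vision.capture("top")
pickle.dump(dict(s=s,t=t),open("c6.pkl","wb"))
p,q=(290,160),(293,153)
f=lambda i,p:cv2.resize(i["color"][max(0,p[1]-40):p[1]+40,p[0]-40:p[0]+40,::-1],(400,400),interpolation=cv2.INTER_CUBIC)
cv2.imwrite("pics/w6.png",np.hstack([f(s,p),f(t,q)]))
E
```

```text
M [ 0.007 -0.132  0.016] yaw 0.858 F [ 0.2  0.8 -2.1] w 49.87215052682554 tau6 0.0
time: 15.12
tool_pos: [710.4, 32.0, 421.8]
tcp_rot: [3.141, 0.001, 0.857]
contact_force: [-2.6, -1.4, -1.2]
grip_width: 49.5
finger_force: 30.0
M [-0.427  0.282 -0.022] yaw 0.857 F [-2.6 -1.4 -1.2] w 49.512965524209044 tau6 -0.01
```

View pics/w6.png

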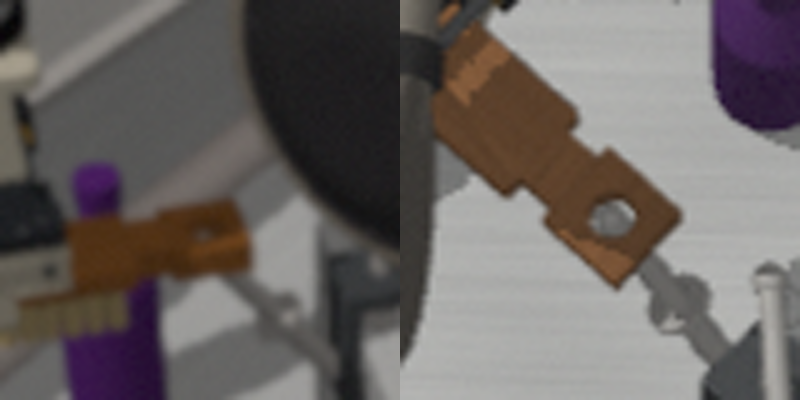

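The tip shows inside the hole at (609,218), and the side view shows the brush still level. Pivoting it about the tip by lowering the grip along an arc.

```bash
python3 shift.py '[0,-1,0,9,0,0,-1,0,18,0,0,-1,0,18,0]';python3 m.py
python3 shift.py '[0,-2,0,9,0,0,-4,0,19,0,0,-4,0,19,0]';python3 m.py
python3 - <<'E'
from h import *; from plant import bot, vision
s=vision.capture("side");t=vision.capture("top")
p,q=(290,160),(293,153)
f=lambda i,p:cv2.resize(i["color"][max(0,p[1]-40):p[1]+40,p[0]-40:p[0]+40,::-1],(400,400),interpolation=cv2.INTER_CUBIC)
cv2.imwrite("pics/w7.png",np.hstack([f(s,p),f(t,q)]))
E
```

```text
time: 15.6
tool_pos: [709.8, 31.4, 402.3]
tcp_rot: [-3.14, 0.002, 0.858]
contact_force: [-2.5, -3.5, -0.5]
grip_width: 50.1
finger_force: 30.0
M [-0.539  0.309  0.122] yaw 0.858 F [-2.5 -3.5 -0.5] w 50.09970097817101 tau6 0.06
time: 15.98
tool_pos: [707.0, 28.2, 383.2]
tcp_rot: [-3.14, 0.002, 0.858]
contact_force: [-2.7, -3.2, -1.2]
grip_width: 49.9
finger_force: 30.0
M [-0.466  0.249  0.028] yaw 0.858 F [-2.7 -3.2 -1.2] w 49.90277592543252 tau6 0.05
```

```bash
cat > tilt.py <<'E'
from h import *; from plant import bot, vision
# fit brush tilt in the grip: match the silhouette of head + neck with the brown mask
o=bot.get_obs(); g=o["tool_pos"]-[0,0,159]; yaw=o["tcp_rot"][2]+np.pi
cs=[vision.capture(n) for n in("side","top")]
masks=[]
for c in cs:
    h=cv2.cvtColor(c["color"],cv2.COLOR_RGB2HSV); masks.append(((h[...,0]<20)&(h[...,1]>110)&(h[...,2]>40)).astype(np.uint8))
boxes=[((54,98),(-22,22)),((35,54),(-15,15)),((-15,35),(-25,25))]
def sil(c,th,L):
    M=Ro.from_euler('z',yaw).as_matrix()@Ro.from_euler('y',-th).as_matrix(); im=np.zeros((400,640),np.uint8)
    for (a,b),(e,f) in boxes:
        P=np.array([[x,y,z] for x in(a,b) for y in(e,f) for z in(28,46)],float)
        p=proj(c,(P-[-L,0,38])@M.T+g)
        cv2.fillConvexPoly(im,cv2.convexHull(np.round(p).astype(np.int32)),1)
    return im
def score(th,L):
    r=[]
    for c,m in zip(cs,masks):
        s=sil(c,th,L); ring=cv2.dilate(s,np.ones((9,9)))
        r.append(((s&m).sum()-0.5*((ring&~s&1)&m).sum())/s.sum())
    return r
best=sorted(((sum(score(t,L)),t,L,score(t,L)) for t in np.arange(-.1,.9,.05) for L in(40,43,46)),key=lambda v:v[0])[::-1][:4]
for b in best: print(np.round(b[:3],2),np.round(b[3],2))
b=best[0];M=Ro.from_euler('z',yaw).as_matrix()@Ro.from_euler('y',-b[1]).as_matrix()
e=M@(np.array([76,0,37])-[-b[2],0,38])+g
k=.855-np.pi; th=np.radians(35)
PR=Ro.from_euler('z',k).as_matrix()
z=PR@[-np.sin(th),0,np.cos(th)]; x=PR@[np.cos(th),0,np.sin(th)]; y=PR@[0,1,0]
d=e-(PR@[-62,0,200]+[566.8,-133.2,0]); print("eye in peg frame x,y,z",[round(float(d@v),1) for v in(x,y,z)])
E
python3 tilt.py
```

```text
[ 1.39  0.25 43.  ] [0.63 0.76]
[ 1.39  0.2  40.  ] [0.61 0.77]
[ 1.38  0.25 40.  ] [0.62 0.76]
[ 1.37  0.25 46.  ] [0.63 0.74]
eye in peg frame x,y,z [0.9, 0.2, 64.7]
```

Tilting as planned, with the hole on the tip. Continue the arc.

```bash
python3 shift.py '[0,-4,0,10,0,0,-8,0,19,0,0,-8,0,19,0]';python3 m.py
python3 shift.py '[0,-5,0,10,0,0,-10,0,20,0,0,-10,0,20,0]';python3 m.py
python3 tilt.py
```

```text
time: 16.55
tool_pos: [701.5, 21.8, 364.4]
tcp_rot: [-3.14, 0.002, 0.857]
contact_force: [-2.8, -4.5, -2.8]
grip_width: 49.8
finger_force: 30.0
M [-0.565  0.401  0.051] yaw 0.857 F [-2.8 -4.5 -2.8] w 49.7767512042766 tau6 0.01
time: 16.92
tool_pos: [694.9, 14.1, 344.1]
tcp_rot: [-3.14, 0.003, 0.857]
contact_force: [-3.7, -4.9, -1.7]
grip_width: 49.9
finger_force: 30.0
M [-0.604  0.431  0.104] yaw 0.857 F [-3.7 -4.9 -1.7] w 49.93948243980065 tau6 0.01
[ 1.25  0.4  46.  ] [0.58 0.67]
[ 1.24  0.35 40.  ] [0.56 0.68]
[ 1.23  0.35 43.  ] [0.57 0.66]
[ 1.22  0.4  43.  ] [0.56 0.66]
eye in peg frame x,y,z [1.4, 0.2, 37.7]
```

```bash
python3 shift.py '[0,-4,0,6,0,0,-8,0,12,0,0,-8,0,12,0]'>/dev/null;python3 m.py
python3 shift.py '[0,-4,0,6,0,0,-8,0,12,0,0,-8,0,12,0]';python3 m.py
python3 tilt.py
```

```text
M [-0.662  0.421  0.027] yaw 0.857 F [-4.3 -4.  -1.6] w 49.73371807068202 tau6 0.03
time: 17.77
tool_pos: [685.0, 3.0, 321.0]
tcp_rot: [-3.141, -0.0, 0.858]
contact_force: [0.8, 0.5, -0.6]
grip_width: 49.7
finger_force: 30.0
M [-0.093 -0.084  0.061] yaw 0.858 F [ 0.8  0.5 -0.6] w 49.689059682932616 tau6 0.06
[ 1.12  0.45 46.  ] [0.54 0.58]
[ 1.11  0.4  40.  ] [0.53 0.58]
[ 1.11  0.4  43.  ] [0.54 0.57]
[ 1.11  0.45 40.  ] [0.55 0.56]
eye in peg frame x,y,z [1.5, 0.1, 16.2]
```

```bash
python3 shift.py '[0,-2,0,3,0,0,-2,0,3,0]'>/dev/null;python3 m.py
python3 shift.py '[0,-2,0,3,0,0,-2,0,3,0]'>/dev/null;python3 m.py
python3 tilt.py
```

```text
M [ 0.109 -0.203  0.023] yaw 0.858 F [ 2.6  1.7 -1.1] w 49.60692921337601 tau6 0.01
M [ 0.119 -0.195 -0.013] yaw 0.858 F [ 2.3  2.4 -0.7] w 49.82405155915609 tau6 0.02
[ 1.09  0.5  46.  ] [0.54 0.55]
[ 1.09  0.5  43.  ] [0.54 0.54]
[ 1.09  0.45 40.  ] [0.55 0.53]
[ 1.08  0.45 46.  ] [0.54 0.54]
eye in peg frame x,y,z [2.6, 0.2, 15.3]
```

```bash
python3 shift.py '[0,-1,0,4,0,0,-1,0,4,0]'>/dev/null;python3 m.py
python3 shift.py '[0,-2,0,4,0,0,-2,0,4,0]'>/dev/null;python3 m.py
python3 shift.py '[0,-2,0,4,0,0,-2,0,4,0]';python3 m.py
python3 tilt.py
```

```text
M [-0.248  0.1    0.002] yaw 0.858 F [ 1.1 -0.1 -0.1] w 49.75246054141592 tau6 0.03
M [-0.245  0.083  0.036] yaw 0.858 F [0.1 0.4 0.3] w 49.52202341761658 tau6 0.05
time: 19.23
tool_pos: [679.0, -4.2, 303.3]
tcp_rot: [-3.141, 0.001, 0.858]
contact_force: [0.7, -0.5, 0.0]
grip_width: 50.1
finger_force: 30.0
M [-0.238  0.12   0.025] yaw 0.858 F [ 0.7 -0.5  0. ] w 50.085221483414465 tau6 0.05
[ 1.04  0.55 43.  ] [0.55 0.49]
[ 1.04  0.55 40.  ] [0.55 0.49]
[ 1.04  0.6  43.  ] [0.54 0.49]
[ 1.03  0.55 46.  ] [0.54 0.49]
eye in peg frame x,y,z [-2.5, 0.3, 8.6]
```

```bash
python3 shift.py '[92,0,0,0,0,92,0,0,0,0,92,0,0,0,0,92,0,0,0,0,92,0,0,0,0]';python3 m.py
python3 shift.py '[92,8,0,0,0,92,8,0,-30,0,92,8,0,-80,0,92,8,0,-140,0,92,8,0,-200,0]'; 
python3 shift.py '[92,40,0,-30,0,92,90,0,-30,0,92,90,0,-30,0,92,90,0,-30,0]';python3 m.py
python3 - <<'E'
from h import *; from plant import bot, vision
cs={n:vision.capture(n) for n in("side","top","wrist")}; pickle.dump(cs,open("c8.pkl","wb"))
masks=[]
for c in cs.values():
    h=cv2.cvtColor(c["color"],cv2.COLOR_RGB2HSV); masks.append(((h[...,0]<20)&(h[...,1]>110)&(h[...,2]>40)).astype(np.uint8)); print(masks[-1].sum())
k=.855-np.pi; PR=Ro.from_euler('z',k).as_matrix(); a=np.radians(35)
boxes=[((54,98),(-22,22)),((35,54),(-15,15)),((-85,35),(-25,25))]
res=[]
for zz in range(4,66,5):
  eye=PR@np.array([-62-zz*np.sin(a),0,200+zz*np.cos(a)])+[566.8,-133.2,0]
  for th in np.arange(.3,1.3,.1):
    M=PR@Ro.from_euler('y',-th).as_matrix(); sc=[]
    for c,m in zip(cs.values(),masks):
      im=np.zeros((400,640),np.uint8)
      for (p,q),(e,f) in boxes:
        P=np.array([[x,y,z] for x in(p,q) for y in(e,f) for z in(28,46)],float)-[76,0,37]
        cv2.fillConvexPoly(im,cv2.convexHull(np.round(proj(c,P@M.T+eye)).astype(np.int32)),1)
      ring=cv2.dilate(im,np.ones((15,15)))&(1-im)
      sc.append(((im&m).sum()-(ring&m).sum())/max(im.sum(),1))
    res.append((sum(sc),zz,th,np.round(sc,2)))
for r in sorted(res,key=lambda r:-r[0])[:5]:print(r)
E
```

```text
time: 19.95
tool_pos: [679.1, -4.0, 303.7]
tcp_rot: [3.141, -0.0, 0.858]
contact_force: [-0.4, -0.4, -0.4]
grip_width: 91.1
finger_force: 0.0
M [-0.02  -0.05   0.063] yaw 0.858 F [-0.4 -0.4 -0.4] w 91.13650146737866 tau6 -0.0
time: 20.58
tool_pos: [684.2, 2.6, 505.7]
tcp_rot: [3.141, -0.0, 0.858]
contact_force: [0.7, 0.6, 0.0]
grip_width: 92.1
finger_force: 0.0
time: 21.08
tool_pos: [743.5, 70.4, 532.4]
tcp_rot: [-3.14, 0.002, 0.858]
contact_force: [-0.0, -0.2, -0.2]
grip_width: 91.9
finger_force: 0.0
M [-0.011  0.007  0.005] yaw 0.858 F [-0.  -0.2 -0.2] w 91.8728405533461 tau6 0.01
15631
5330
8439
(np.float64(5.989263152570336e+16), 34, np.float64(1.2000000000000004), array([2.38638345e+16, 3.60287970e+16, 2.90000000e-01]))
(np.float64(5.840829906424792e+16), 29, np.float64(1.2000000000000004), array([2.38638345e+16, 3.45444646e+16, 2.90000000e-01]))
(np.float64(3.638411059903265e+16), 44, np.float64(1.2000000000000004), array([1.10000000e-01, 3.63841106e+16, 2.90000000e-01]))
(np.float64(3.5818920531474856e+16), 49, np.float64(1.2000000000000004), array([1.50000000e-01, 3.58189205e+16, 2.90000000e-01]))
(np.float64(3.5680356041991396e+16), 39, np.float64(1.2000000000000004), array([6.0000000e-02, 3.5680356e+16, 2.9000000e-01]))<stdin>:19: RuntimeWarning: overflow encountered in scalar subtract
```

```bash
cat > chk.py <<'E'
from h import *
cs=pickle.load(open("c8.pkl","rb")); masks=[]
for c in cs.values():
    h=cv2.cvtColor(c["color"],cv2.COLOR_RGB2HSV); masks.append(((h[...,0]<20)&(h[...,1]>110)&(h[...,2]>40)).astype(np.uint8))
k=.855-np.pi; PR=Ro.from_euler('z',k).as_matrix(); a=np.radians(35)
boxes=[((54,98),(-22,22)),((35,54),(-15,15)),((-85,35),(-25,25))]
res=[]
for zz in range(0,70,4):
  eye=PR@np.array([-62-zz*np.sin(a),0,200+zz*np.cos(a)])+[566.8,-133.2,0]
  for th in np.arange(.3,1.5,.08):
    M=PR@Ro.from_euler('y',-th).as_matrix(); sc=[]
    for c,m in zip(cs.values(),masks):
      im=np.zeros((400,640),np.uint8)
      for (p,q),(e,f) in boxes:
        P=np.array([[x,y,z] for x in(p,q) for y in(e,f) for z in(28,46)],float)-[76,0,37]
        cv2.fillConvexPoly(im,cv2.convexHull(np.round(proj(c,P@M.T+eye)).astype(np.int32)),1)
      ring=cv2.dilate(im,np.ones((15,15)))&(1-im)
      sc.append((float((im&m).sum())-float((ring&m).sum()))/max(int(im.sum()),1))
    res.append((sum(sc),zz,round(th,2),np.round(sc,2)))
for i in (None,0,1,2):
  print(i,*[r[1:] for r in sorted(res,key=lambda r:-(r[0] if i is None else r[3][i]))[:3]],sep="\n")
for n,m in zip(cs,masks):
    num,l,st,ce=cv2.connectedComponentsWithStats(m); print(n,[(st[i].tolist()) for i in range(1,num) if st[i][4]>150])
E
python3 chk.py
```

```text
None
(12, np.float64(0.78), array([0.55, 0.7 , 0.44]))
(16, np.float64(0.78), array([0.54, 0.7 , 0.43]))
(8, np.float64(0.78), array([0.51, 0.69, 0.44]))
0
(12, np.float64(0.78), array([0.55, 0.7 , 0.44]))
(16, np.float64(0.78), array([0.54, 0.7 , 0.43]))
(20, np.float64(0.86), array([0.54, 0.68, 0.41]))
1
(12, np.float64(0.78), array([0.55, 0.7 , 0.44]))
(16, np.float64(0.78), array([0.54, 0.7 , 0.43]))
(8, np.float64(0.78), array([0.51, 0.69, 0.44]))
2
(0, np.float64(0.7), array([0.51, 0.65, 0.45]))
(4, np.float64(0.78), array([0.43, 0.64, 0.45]))
(0, np.float64(0.62), array([0.5 , 0.61, 0.44]))
side [[411, 15, 229, 96, 6079], [400, 93, 225, 111, 8999], [263, 187, 33, 34, 547]]
top [[632, 0, 8, 101, 416], [268, 142, 50, 40, 739], [547, 340, 93, 60, 3929]]
wrist [[612, 0, 28, 50, 711], [298, 224, 40, 47, 1777], [110, 256, 36, 62, 1005], [489, 256, 36, 62, 1095], [296, 302, 344, 40, 3851]]
```

All three views agree: the hole is about 12 mm along the peg (limit 24), and the brush sags about 10° on it. Letting it settle, then handing in.

```bash
python3 shift.py '[92,0,0,0,0,92,0,0,0,0,92,0,0,0,0,92,0,0,0,0,92,0,0,0,0]' | tail -3
python3 - <<'E'
from plant import bot, vision; import pickle
pickle.dump({n:vision.capture(n) for n in("side","top","wrist")},open("c8.pkl","wb"))
E
python3 chk.py | head -3; python3 -c "
from plant import bot, vision; print(bot.close_job())"
```

```text
contact_force: [-0.5, 0.4, -0.5]
grip_width: 91.8
finger_force: 0.0
None
(12, np.float64(0.78), array([0.56, 0.7 , 0.43]))
(16, np.float64(0.78), array([0.54, 0.7 , 0.42]))
the job is handed in; nothing more can be done
None
```

I turned the T-handle about 0.5 rad to a firm stop (about 0.65 N m), hung the brush on the peg with its hole about 12 mm from the collar's face by the cameras (limit 24 mm), and let go; I handed the job in at about 22 s and no verdict came back.

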